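Shut the marked air valve under the sliding cover

TASK

The sneaker-painting stand is closing: push the blue cover of the grey air box fully aside, then push the yellow valve handle fully shut, a quarter turn clockwise until it lies across its pipe against the stop. Fingertip pushes do it all, nothing needs gripping or lifting; leave the cover aside, the black handle open as it is, and the things on the table where they are.

Things in the scene. Friction and masses are not known exactly. Their poses are not given: they have to be found in the camera images.
- air_box: grey air box fixed to the table, 270 (its x) by 360 mm (its y), walls 60 mm high, aluminium guides on both long sides 74 mm high. Origin on the table under the centre of the valve bay. The open-topped bay spans its x -120 to 120, y -85 to 85 mm, 54 mm deep; from y 90 to 265 mm the box is closed, with a flat top the cover slides onto. Couplings stick out 35 mm on its -x side
- gauge (a point): top centre of the round pressure gauge, 64 mm across, 47 mm above the table, at the box's +y end
- cover (a joint): how far the blue sliding cover has moved along the box's +y, in m: 0 = closed over the bay, 0.17 = fully aside against its stop; starts at 0 to 0.03. It runs captive in guides and stays where it is left; about 3 N moves it slowly
- cover_face (a point): centre of the cover's upright end face that looks to the box's -y, where the cover can be pushed along. The cover is a flat-topped block 252 x 180 x 25 mm, from 62 to 87 mm above the table, with two white chevrons on top; this point is 74.5 mm above the table and moves with the cover
- handle_yellow (a joint): the marked (yellow) valve handle's turn about its vertical axis, rad: 0 = open, pointing along the box's +y (in line with its pipe); grows clockwise seen from above to 1.571 = shut against a stop, pointing along the box's +x (across its pipe). Starts open (0 to 0.25); stays where it is left; friction about 0.12 N m
- pivot_yellow (a point): valve axis (vertical) at the mid-height of its yellow handle, 44 mm above the table
- tip_yellow (a point): end of the yellow valve handle, 72 mm from its axis, 44 mm above the table. The handle is a bar 14 mm wide and 13 mm tall (37 to 51 mm above the table), running from the axis to this end
- handle_black (a joint): the other (black) valve handle's turn about its vertical axis, rad: 0 = open, pointing along the box's +y (in line with its pipe); grows clockwise seen from above to 1.571 = shut against a stop, pointing along the box's +x (across its pipe). Starts open (0 to 0.25); stays where it is left; friction about 0.12 N m
- pivot_black (a point): valve axis (vertical) at the mid-height of its black handle, 44 mm above the table; the two valve axes lie at box x = -55 and 45 mm, y = -35 mm, and which valve is in which place varies
- tip_black (a point): end of the black valve handle, 72 mm from its axis, 44 mm above the table. The handle is a bar 14 mm wide and 13 mm tall (37 to 51 mm above the table), running from the axis to this end
- paint_jar: small paint jar with a red cap, 44 mm across, 55 mm tall, standing just beyond the long side of the air box that is farther from the robot; origin under its centre
- tape_roll: roll of paper tape lying flat, 90 mm across, 24 mm high, on the same side as the jar; origin under its centre
- marker_block: wooden block 50 x 100 x 32 mm with four coloured marker caps standing in it (64 mm in all), right of the box on the robot's side; origin under its centre
- art_book: closed blue book 200 x 260 x 26 mm lying on the table, right of the box; origin under its centre
- sneaker: grey and white sneaker 275 x 94 mm, 109 mm tall, left of the box; origin under its centre
- spray_can: spray can 60 mm across, 160 mm tall, left of the box; origin under its centre

How it is judged (in metres and radians):
On the way, in this order (a step that is already met when the one before it is completed fails the run):
1. the cover is pushed fully aside (value of joint cover above 0.155 m), for 0.1 s.
2. the yellow handle is pushed shut (value of joint handle_yellow above 1.45 rad), for 0.2 s.
At the end, for the whole second after the job is handed in: The cover is within 15 mm of its fully-aside stop and at rest, the yellow handle is turned past 1.45 rad (of 1.571) and at rest, the end of the black handle is within 12 mm of where it started, and every loose thing is within 20 mm of where it started (value of joint cover above 0.155 m and value of joint handle_yellow above 1.45 rad and distance of tip_black from where it was at the start of the episode below 0.012 m and distance of each of paint_jar, tape_roll, marker_block, art_book, sneaker, spray_can from where it was at the start of the episode below 0.02 m and velocity of joint cover between -0.02 and 0.02 m/s and velocity of joint handle_yellow between -0.02 and 0.02 rad/s); the robot touches nothing.
It fails at once if the black handle was moved (its end by more than 12 mm) (distance of tip_black from where it was at the start of the episode above 0.012 m).
It fails at once if a bystander was lifted, carried or pushed away (by more than 20 mm) (distance of any of paint_jar, tape_roll, marker_block, art_book, sneaker, spray_can from where it was at the start of the episode above 0.02 m).
It also fails if it takes over 45 s, if anything falls off the work surface, if the arm or the gripper's body presses on something with over 40 N, if the wrist force passes 120 N, or if a joint passes its speed limit or range.

ROBOT

A 6-joint arm with a two-finger parallel gripper is mounted at the origin on the work surface. World frame = base frame: x ahead of the robot, y to its left, z up, the work surface at z = 0. Lengths are in mm, angles in degrees, forces in N, time in s.
With the tool pointing down it reaches from about 300 to 850 mm from the base axis. Payload 4.2 kg.
Tool frame: the origin (TCP) lies between the finger pads; the fingertips stand 22 mm ahead of it and the grasp point (between the pads) lies 3 mm ahead of it; z points along the fingers, y is the direction in which the jaws open and shut (so a half turn about z gives the same grasp; the last joint's range is limited). The gripper opens to 91 mm and grips with 3 to 60 N. Pads are 32 mm wide; open, the fingers measure 118 mm over their backs; the gripper's body (76 mm by 178 mm) begins 60 mm behind the grasp point.
Start: joints at [70.187, 18.312, 89.639, -0, 72.044, -1.146], TCP at [184.04, 544.766, 235.976] pointing down, gripper open.
Joint ranges: [-177.97, 177.97], [-48.28, 115.42], [12.27, 149.76], [-77.06, 257.06], [2.81, 150.46], [-146.56, 146.56]. Speed limits (degrees/s): [147.25, 147.25, 180, 180, 180, 180].

INTERFACE

Orientations are given as [roll, pitch, yaw] about the fixed x, y, z axes, in that order (R = Rz(yaw) Ry(pitch) Rx(roll)).
In Python, from workcell import * gives the robot as it stands.
- The arm moves only by the shell command python3 -m jog 'ROWS' [OPENING] [FORCE]. ROWS is text: rows parted by semicolons, each of 6 numbers parted by spaces: the shift along the tool's x, y, z in units of 0.5 m (1.0 is 0.5 m), then the turn, a rotation vector about the tool's x, y, z in units of pi/2 rad (1.0 is pi/2 rad). A call has 1 to 20 rows; each row is the pose to reach, as a shift and turn from the pose measured when the call began, along the tool's axes at that moment; what a row does not reach only later rows make up. A row lasts 1/12 s, in which the tool goes at most 41.7 mm and 7.16 degrees, less where a joint would pass 70% of its speed; a pose out of reach is approached as far as the arm can. A call with a number of a shift or a turn outside -1 to 1 is refused whole. A call with a gripper value outside its range is refused whole. OPENING is the opening, from -1 (shut) to 1 (fully open), set as the call begins (- or left out, the last holds). The fingers move at their own pace and stop on an object; FORCE is the grip in N (left out, the last holds). Time passes only in rows, so rows that repeat a pose let the fingers close. It gives the time, the measured TCP pose, the force and the opening at its end, in the units of the state.
- state(): the state, without advancing time (a new reading comes with each control period).
- grab_frame(name): name is "side" or "top"; returns the picture (420x560x3 uint8, red, green, blue); there is no depth.
- calibration(name): a dict with "mtx" (3x3 intrinsics, pixels), "distortion" ([k1, k2, p1, p2, k3] as OpenCV has them; the pictures are not rectified), "rvec" (rotation vector, rad) and "tvec" (3), from world to camera coordinates, as OpenCV has them. Camera axes: x right, y down, z forward; pixel columns grow to the right and rows downward; lengths in mm; the calibration is good to about 2 mm. A picture is of the moment at which its call begins. calibration takes no time and is no camera call.
- job_done(): hands the job in, once; it reports no verdict.
Trained networks look in the newest picture that a camera, given by its name, has taken for a name from the list of things; names that differ only in an ending like _2 or _b are one class to them, and where a whole thing is asked for, a point or a joint stands for the part that bears it (a point fixed in the world has none). Each returns a list of dicts, best first, with "confidence" (0 to 1); they miss things now and then, are a little off and sometimes report something else, mostly with a low value. They report only what shows in the picture. A call takes as long as a camera call.
- spot_in(query, camera): "rect" ([left, top, right, bottom] in pixels, round what is visible of it).
- tip_of(query, camera): "location" ([column, row] in pixels: a listed point, or the origin of a listed thing).
The state is a dict: "time_s": time; "qpos": joint angles; "qvel": joint speeds; "effort": joint torques, N m; "ee_pos": TCP position; "ee_rot": TCP orientation; "force": force on the tool from outside, world axes, zero at the start; "torque": the same for the moment, N m; "gripper_width": finger opening in mm.
Only numpy, scipy, OpenCV 4.12 (cv2) and the standard library are available. Lean on these libraries where they do the work, as an engineer would, in place of code of your own. Each camera call takes 0.05 s, during which the arm holds its last target. There are 200 camera calls.

## Working session

There is one attempt and no reset: what is moved stays moved. The work goes in short steps, Python scripts to look and compute and a shell command to move; the robot and the scene stay as the last step left them, time stands still between calls to the robot, and variables do not carry over. Pictures are saved under pics/ and viewed, about 8 in all and at most 12, crops included, and the job is handed in when it is done.

```bash
mkdir -p pics; cat > h.py <<'E'
from workcell import *
import numpy as np, cv2
from scipy.spatial.transform import Rotation as R
def ray(name,px,z):
    c=calibration(name);K=np.array(c["mtx"]);d=np.array(c["distortion"])
    u=cv2.undistortPoints(np.array([[px]],float),K,d)[0,0]
    Rm=cv2.Rodrigues(np.array(c["rvec"],float))[0];t=np.array(c["tvec"],float).ravel()
    o=-Rm.T@t;v=Rm.T@np.array([u[0],u[1],1]);return o+v*(z-o[2])/v[2]
def rows(world):  # world TCP target -> shift in tool units now
    s=state();M=R.from_euler('xyz',s["ee_rot"],degrees=True).as_matrix()
    return M.T@(np.array(world)-s["ee_pos"])/500
E
python3 - <<'E'
from h import *
s=state();print(s["ee_pos"],s["ee_rot"],s["gripper_width"],s["time_s"])
for n in("top","side"):
    im=grab_frame(n);cv2.imwrite(f"pics/{n}0.png",im[:,:,::-1])
    for q,z in(("cover_face",74.5),("gauge",47),("air_box",0),("pivot_yellow",44),("tip_yellow",44),("tip_black",44),("paint_jar",0),("tape_roll",0),("marker_block",0),("art_book",0),("sneaker",0),("spray_can",0)):
        for r in tip_of(q,n)[:1]: print(n,q,round(r["confidence"],2),np.round(r["location"]),np.round(ray(n,r["location"],z)))
E
```

```text
[183.88814045 544.29648378 235.11430684] [-1.79896793e+02 -1.23586109e-03  1.61331770e+02] 91.34847696845375 0.0
top cover_face 0.82 [367. 214.] [ 540. -220.   74.]
top gauge 0.68 [240. 229.] [505. 170.  47.]
top air_box 0.82 [341. 222.] [ 524. -148.    0.]
top pivot_yellow 0.26 [345. 164.] [ 703. -161.   44.]
top paint_jar 0.71 [346. 166.] [ 709. -169.    0.]
top tape_roll 0.9 [304. 160.] [729. -35.   0.]
top marker_block 0.64 [165. 250.] [448. 418.   0.]
top sneaker 0.94 [117. 225.] [532. 581.   0.]
top spray_can 0.81 [162. 251.] [442. 428.   0.]
side cover_face 0.83 [325. 243.] [ 530. -217.   74.]
side gauge 0.61 [249. 188.] [496. 157.  47.]
side air_box 0.59 [308. 247.] [ 524. -148.    0.]
side pivot_yellow 0.52 [324. 237.] [ 562. -175.   44.]
side paint_jar 0.65 [356. 226.] [ 713. -166.    0.]
side tape_roll 0.53 [336. 202.] [735. -38.   0.]
side marker_block 0.69 [313. 327.] [ 355. -386.    0.]
side art_book 0.88 [410. 325.] [ 572. -540.    0.]
side sneaker 0.71 [205. 142.] [535. 571.   0.]
side spray_can 0.51 [303. 250.] [ 502. -151.    0.]
```

View pics/top0.png

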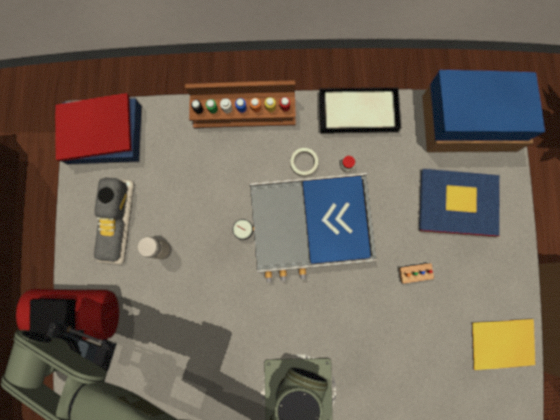

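View pics/side0.png

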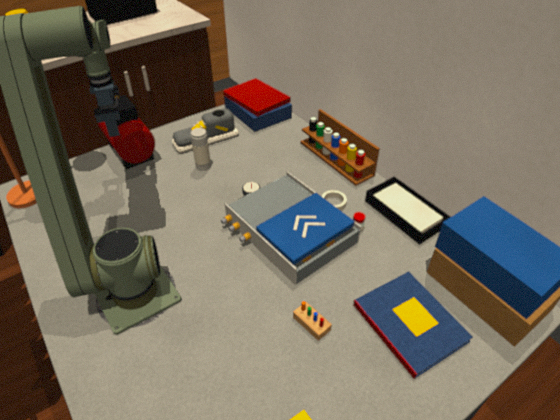

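The top view shows the box at columns 250–375, rows 175–270. The blue cover is on its right half (303–371) with its push face at column ~370. Box +y points left in the image, roughly world +y. The jar (348,161) and tape (304,161) are on the far side, and the spray can (152,247) and sneaker are on the left. Next I fit the cover rectangle.

```bash
cat >> h.py <<'E'
def coverfit(im):
    hsv=cv2.cvtColor(im,cv2.COLOR_RGB2HSV)
    m=((hsv[...,0]>100)&(hsv[...,0]<125)&(hsv[...,1]>130)&(hsv[...,2]>60)).astype(np.uint8)
    m[:, :230]=0;m[:,385:]=0;m[:150]=0;m[290:]=0
    m=cv2.morphologyEx(m,cv2.MORPH_OPEN,np.ones((3,3)))
    c=max(cv2.findContours(m,cv2.RETR_EXTERNAL,cv2.CHAIN_APPROX_NONE)[0],key=cv2.contourArea)
    w=np.array([ray("top",p[0],87)[:2] for p in c],np.float32)
    return cv2.minAreaRect(w)
def box(p,o,yaw): a=np.radians(yaw);return np.array(o)+np.array([[np.cos(a),-np.sin(a)],[np.sin(a),np.cos(a)]])@np.array(p)
E
python3 - <<'E'
from h import *
r=coverfit(cv2.imread("pics/top0.png")[:,:,::-1].copy());print(r,cv2.boxPoints(r))
# outer corners of box by eye (guides z 74)
for p in((250,184),(367,174),(375,262),(259,270)):print(p,ray("top",p,74))
E
```

```text
((524.4915771484375, -123.0750732421875), (245.4309539794922, 176.89987182617188), 3.9474711418151855) [[ 395.97818   -43.28294 ]
 [ 408.15628  -219.76314 ]
 [ 653.005    -202.8672  ]
 [ 640.8269    -26.387009]]
(250, 184) [639.15211009 135.15638836  74.        ]
(367, 174) [ 662.58093821 -224.35110178   74.        ]
(375, 262) [ 393.19409805 -236.45899826   74.        ]
(259, 270) [377.38044797 110.49181864  74.        ]
```

```bash
python3 - <<'E'
from h import *
for t in([440,130,236],[534,-262,236]):print(rows(t).round(3))
E
```

```text
[-0.75  -0.622 -0.   ]
[-1.18  -1.305 -0.   ]
```

```bash
python3 -m jog '-0.75 -0.62 0 0 0 0.75;-0.75 -0.62 0 0 0 0.75;-0.75 -0.62 0 0 0 0.75;-0.75 -0.62 0 0 0 0.75;-0.75 -0.62 0 0 0 0.75;-0.75 -0.62 0 0 0 0.75;-0.75 -0.62 0 0 0 0.75;-0.75 -0.62 0 0 0 0.75;-0.75 -0.62 0 0 0 0.75;-0.75 -0.62 0 0 0 0.75;-0.75 -0.62 0 0 0 0.75;-0.75 -0.62 0 0 0 0.75;-0.75 -0.62 0 0 0 0.75;-0.75 -0.62 0 0 0 0.75;-0.75 -0.62 0 0 0 0.75' -1 20
python3 - <<'E'
from h import *
for t in([534,-262,236],[534,-262,93]):print(rows(t).round(3))
print(state()["qpos"])
E
```

```text
time_s: 2.55
ee_pos: [439.7, 131.4, 235.9]
ee_rot: [-180.0, -0.0, 93.8]
force: [0.3, 0.4, -0.3]
gripper_width: 0.3
[-0.798  0.136 -0.001]
[-0.798  0.136  0.285]
[1.51737275e+01 7.81920153e+00 1.03796626e+02 4.54660123e-02
 6.84040767e+01 1.13448970e+01]
```

```bash
python3 -m jog '-0.8 0.135 0 0 0 0;-0.8 0.135 0 0 0 0;-0.8 0.135 0 0 0 0;-0.8 0.135 0 0 0 0;-0.8 0.135 0 0 0 0;-0.8 0.135 0 0 0 0;-0.8 0.135 0 0 0 0;-0.8 0.135 0 0 0 0;-0.8 0.135 0 0 0 0;-0.8 0.135 0 0 0 0;-0.8 0.135 0 0 0 0;-0.8 0.135 0 0 0 0;-0.8 0.135 0.15 0 0 0;-0.8 0.135 0.2 0 0 0;-0.8 0.135 0.25 0 0 0;-0.8 0.135 0.285 0 0 0;-0.8 0.135 0.285 0 0 0;-0.8 0.135 0.285 0 0 0'
python3 - <<'E'
from h import *
im=grab_frame("side");cv2.imwrite("pics/side1.png",cv2.resize(im[130:340,180:460,::-1],(800,600)))
print(state()["ee_pos"],state()["force"])
# TCP y to reach to push cover to stop: face at box y +80, half finger 16
print(rows([*box((3,64),(524,-140),3.95),93]))
E
```

```text
time_s: 4.05
ee_pos: [533.7, -260.9, 93.0]
ee_rot: [-179.9, -0.1, 94.0]
force: [0.4, 0.3, 0.1]
gripper_width: 0.4
[ 534.70442814 -261.82306768   94.5400303 ] [-0.79449973 -0.84870514  0.437799  ]
[0.3725429  0.00130229 0.00304171]
```

View pics/side1.png

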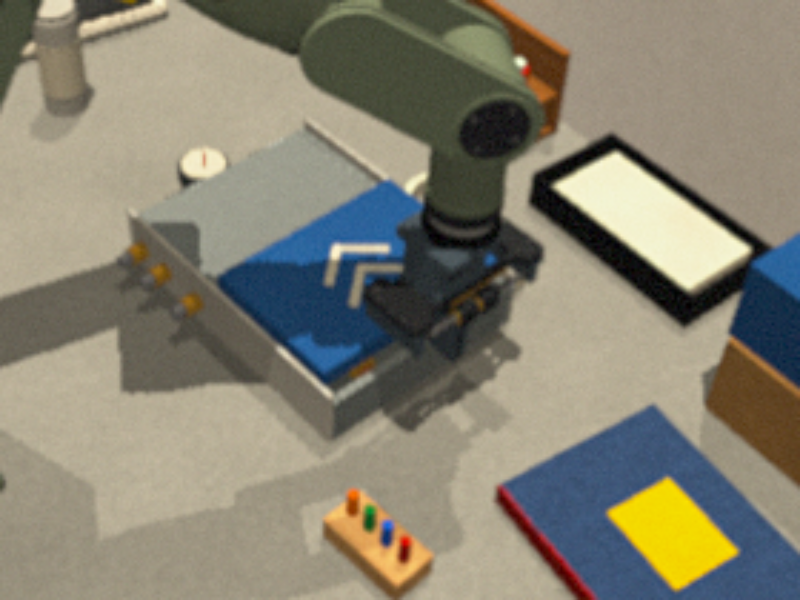

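The closed fingers are in front of the cover's end face (crop ~(450,340)), clear of the box and marker block. Pushing along tool +x.

```bash
python3 -m jog '0.02 0 0 0 0 0;0.04 0 0 0 0 0;0.05 0 0 0 0 0;0.06 0 0 0 0 0;0.07 0 0 0 0 0;0.08 0 0 0 0 0;0.1 0 0 0 0 0;0.12 0 0 0 0 0;0.14 0 0 0 0 0;0.16 0 0 0 0 0;0.18 0 0 0 0 0;0.2 0 0 0 0 0;0.22 0 0 0 0 0;0.24 0 0 0 0 0;0.26 0 0 0 0 0;0.28 0 0 0 0 0;0.3 0 0 0 0 0;0.315 0 0 0 0 0;0.325 0 0 0 0 0;0.33 0 0 0 0 0'
python3 - <<'E'
from h import *
print(state()["ee_pos"],state()["force"])
im=grab_frame("top");cv2.imwrite("pics/top2.png",im[:,:,::-1]);print(coverfit(im))
print(rows([*box((3,64),(524,-140),3.95),93]))
E
```

```text
time_s: 5.77
ee_pos: [523.0, -96.1, 94.2]
ee_rot: [180.0, -0.0, 94.0]
force: [1.5, -4.3, 2.5]
gripper_width: 0.3
[522.97367303 -96.13706971  94.22607754] [ 1.54410716 -4.2627019   2.50658628]
((514.7348022460938, 16.847885131835938), (244.79534912109375, 165.31288146972656), 4.0460381507873535)
[0.03991326 0.00268451 0.00225096]
```

```bash
python3 -m jog '0.008 0 0 0 0 0;0.016 0 0 0 0 0;0.024 0 0 0 0 0;0.03 0 0 0 0 0;0.034 0 0 0 0 0;0.037 0 0 0 0 0'
```

```text
time_s: 6.32
ee_pos: [521.1, -77.6, 94.0]
ee_rot: [-179.9, -0.0, 94.0]
force: [1.6, -8.7, -0.6]
gripper_width: 0.3
```

```bash
python3 -m jog '0.003 0 0 0 0 0;0.006 0 0 0 0 0;0.006 0 0 0 0 0'; python3 -m jog '0.003 0 0 0 0 0;0.006 0 0 0 0 0;0.006 0 0 0 0 0'
```

```text
time_s: 6.57
ee_pos: [521.1, -77.4, 94.0]
ee_rot: [-179.9, 0.3, 94.1]
force: [1.5, -13.3, -0.4]
gripper_width: 0.5
time_s: 6.82
ee_pos: [521.2, -77.3, 94.2]
ee_rot: [-180.0, 0.7, 94.3]
force: [1.3, -13.5, -0.1]
gripper_width: 0.8
```

The force rises with no travel, so the cover is at its stop. I back off, raise the tool and move it aside to look.

```bash
python3 -m jog '-0.01 0 0 0 0 0;-0.03 0 0 0 0 0;-0.04 0 -0.05 0 0 0;-0.1 0 -0.12 0 0 0;-0.18 0 -0.2 0 0 0;-0.26 0 -0.25 0 0 0;-0.34 0 -0.25 0 0 0;-0.42 0 -0.25 0 0 0;-0.48 0 -0.25 0 0 0;-0.48 0 -0.25 0 0 0'
python3 - <<'E'
from h import *
im=grab_frame("top");cv2.imwrite("pics/top3.png",cv2.resize(im[150:300,220:420,::-1],(800,600),interpolation=cv2.INTER_CUBIC));print(coverfit(im))
for n in ("top","side"):
    if n=="side":im=grab_frame(n)
    for q in("pivot_yellow","tip_yellow","pivot_black","tip_black"):
        for r in tip_of(q,n)[:1]: print(n,q,round(r["confidence"],2),np.round(r["location"]),np.round(ray(n,r["location"],44)))
o=(524,-140)
for p in((-55,-35),(45,-35)):print(box(p,o,3.95))
print(state()["ee_pos"])
E
```

```text
time_s: 7.65
ee_pos: [538.8, -321.0, 221.6]
ee_rot: [-180.0, 0.8, 94.0]
force: [2.0, 0.9, -0.1]
gripper_width: 0.2
((513.378662109375, 30.389389038085938), (245.05226135253906, 174.3148651123047), 4.1314921379089355)
top pivot_yellow 0.78 [353. 206.] [ 569. -181.   44.]
top tip_yellow 0.5 [327. 199.] [ 592. -102.   44.]
top pivot_black 0.58 [354. 236.] [ 477. -181.   44.]
top tip_black 0.58 [330. 231.] [ 492. -105.   44.]
side pivot_yellow 0.61 [328. 234.] [ 581. -171.   44.]
side tip_yellow 0.46 [315. 224.] [ 577. -111.   44.]
side pivot_black 0.67 [200. 170.] [405. 354.  44.]
side tip_black 0.61 [290. 235.] [ 483. -107.   44.]
[ 471.54165685 -178.70558402]
[ 571.30411129 -171.81699317]
[ 539.24081939 -314.01957584  222.11859856]
```

View pics/top3.png

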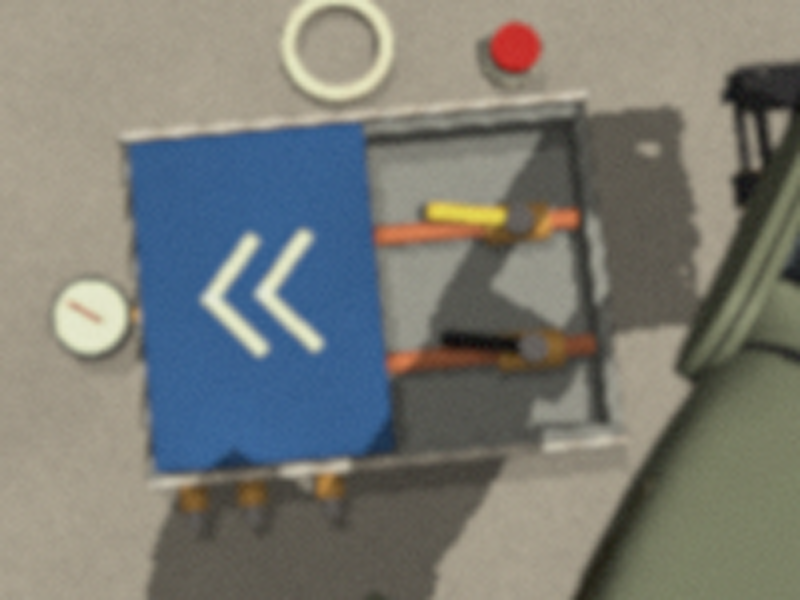

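Crop of the top view: the cover is fully aside. Yellow handle: pivot at crop (520,218), tip at (425,212), on the far side. Black handle: pivot (536,346), tip (443,340). The gap between them is free.

```bash
python3 - <<'E'
from h import *
o=np.array((524.6,-139.6));a=np.radians(3.95);M=np.array([[np.cos(a),np.sin(a)],[-np.sin(a),np.cos(a)]])
for k,p in dict(py=(520,218),ty=(425,212),pb=(536,346),tb=(443,340)).items():
    w=ray("top",(220+p[0]/4,150+p[1]/4),44 if k[0]=='t' else 55)[:2];print(k,w.round(1),(M@(w-o)).round(1))
for p in((12,20,150),(12,20,63)):
    print(p,box(p[:2],o,3.95),rows([*box(p[:2],o,3.95),p[2]]).round(3))
E
```

```text
py [ 571.9 -170.4] [ 45.  -33.9]
ty [579.9 -98.1] [58.1 37.6]
pb [ 472.9 -178.7] [-54.3 -35.5]
tb [ 480.1 -108.8] [-42.2  33.8]
(12, 20, 150) [ 535.19377636 -118.82087821] [0.391 0.022 0.14 ]
(12, 20, 63) [ 535.19377636 -118.82087821] [0.393 0.022 0.314]
```

```bash
python3 -m jog '0.08 0.02 0 0 0 0;0.16 0.02 0 0 0 0;0.24 0.02 0 0 0 0;0.32 0.02 0 0 0 0;0.38 0.02 0 0 0 0;0.392 0.022 0 0 0 0;0.392 0.022 0.04 0 0 0;0.392 0.022 0.1 0 0 0;0.392 0.022 0.16 0 0 0;0.392 0.022 0.2 0 0 0;0.392 0.022 0.2 0 0 0'
python3 - <<'E'
from h import *
im=grab_frame("side");cv2.imwrite("pics/side4.png",cv2.resize(im[160:300,215:400,::-1],(793,600),interpolation=cv2.INTER_CUBIC))
o=(524.6,-139.6);print(state()["ee_pos"],state()["ee_rot"],rows([*box((12,18),o,3.95),61]).round(3))
E
```

```text
time_s: 9.07
ee_pos: [532.4, -118.2, 115.9]
ee_rot: [-179.5, 0.5, 94.4]
force: [-0.4, 0.4, 0.2]
gripper_width: 0.4
[ 534.03616408 -118.6106456   118.28683213] [-179.71207217    0.57413936   94.39933668] [-0.003  0.003  0.115]
```

View pics/side4.png

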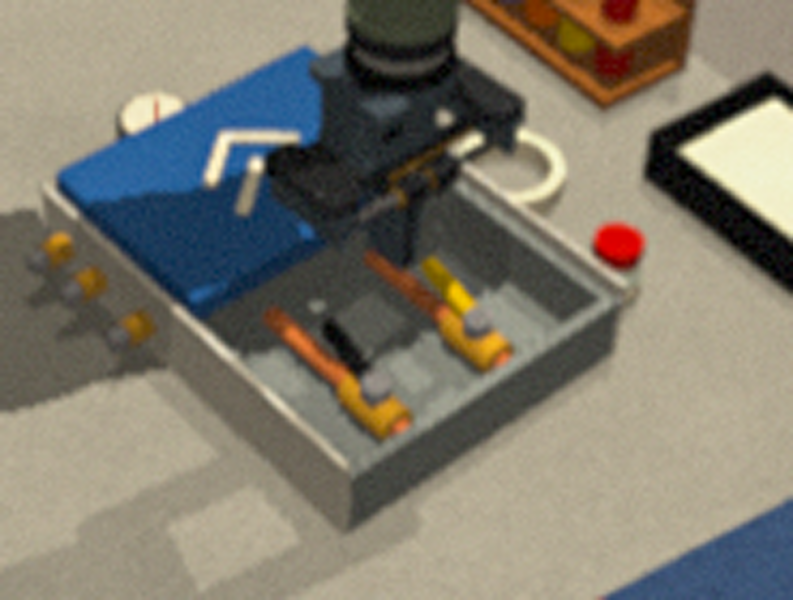

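The fingers (crop (410,250)) hang over the gap between the yellow handle (445,285) and the black one (345,345). Descending.

```bash
python3 -m jog '-0.002 0.003 0.04 0 0 0;-0.002 0.003 0.08 0 0 0;-0.002 0.003 0.11 0 0 0;-0.002 0.003 0.115 0 0 0;-0.002 0.003 0.115 0 0 0'
python3 - <<'E'
from h import *
o=(524.6,-139.6);print(state()["ee_pos"],state()["force"])
for th in np.linspace(.2,1.6,13):
    s,c=np.sin(th),np.cos(th);k=7+13.5*abs(c)+16*s
    p=np.array((45,-35))+48*np.array((s,c))+k*np.array((-c,s))
    print(round(th,2),p.round(),rows([*box(p,o,3.95),61]).round(3))
E
```

```text
time_s: 9.53
ee_pos: [536.0, -120.3, 61.6]
ee_rot: [-179.8, 0.6, 94.4]
force: [-0.2, -0.6, 1.0]
gripper_width: 0.6
[ 535.96578278 -120.34773632   61.55360246] [-0.23894629 -0.62770538  0.98444657]
0.2 [32. 17.] [-0.004  0.038  0.001]
0.32 [36. 18.] [-0.001  0.047  0.001]
0.43 [42. 19.] [0.002 0.058 0.001]
0.55 [47. 20.] [0.003 0.069 0.001]
0.67 [53. 20.] [0.002 0.081 0.001]
0.78 [59. 19.] [-0.     0.093  0.001]
0.9 [65. 17.] [-0.004  0.105  0.001]
1.02 [71. 14.] [-0.01   0.117  0.001]
1.13 [77. 10.] [-0.018  0.128  0.001]
1.25 [82.  5.] [-0.027  0.139  0.001]
1.37 [87. -0.] [-0.039  0.148  0.001]
1.48 [91. -7.] [-0.052  0.156  0.001]
1.6 [ 94. -13.] [-0.064  0.162  0.001]
```

```bash
python3 -m jog '0 0.015 0 0 0 0;-0.002 0.028 0 0 0 0;-0.004 0.038 0 0 0 0;-0.001 0.047 0 0 0 0;0.002 0.058 0 0 0 0;0.003 0.069 0 0 0 0;0.002 0.081 0 0 0 0;0 0.093 0 0 0 0;-0.004 0.105 0 0 0 0;-0.01 0.117 0 0 0 0;-0.018 0.128 0 0 0 0;-0.027 0.139 0 0 0 0;-0.039 0.148 0 0 0 0;-0.039 0.148 0 0 0 0'
python3 - <<'E'
from h import *
o=(524.6,-139.6)
for p in((91,-7),(94,-13),(94,-17)):print(rows([*box(p,o,3.95),61]).round(3))
E
```

```text
time_s: 10.7
ee_pos: [613.4, -135.3, 61.6]
ee_rot: [-180.0, 0.6, 94.4]
force: [0.1, 0.2, 0.1]
gripper_width: 0.5
[-0.01   0.004  0.001]
[-0.022  0.01   0.001]
[-0.03   0.01   0.002]
```

```bash
python3 -m jog '-0.008 0.004 0 0 0 0;-0.016 0.007 0 0 0 0;-0.022 0.01 0 0 0 0;-0.026 0.01 0 0 0 0;-0.026 0.01 0 0 0 0'
python3 - <<'E'
from h import *
im=grab_frame("side");cv2.imwrite("pics/side5.png",cv2.resize(im[160:300,215:400,::-1],(793,600),interpolation=cv2.INTER_CUBIC))
E
```

```text
time_s: 11.12
ee_pos: [618.5, -144.2, 61.9]
ee_rot: [-179.8, 0.2, 94.2]
force: [-4.8, 13.9, 2.8]
gripper_width: 0.3
```

View pics/side5.png

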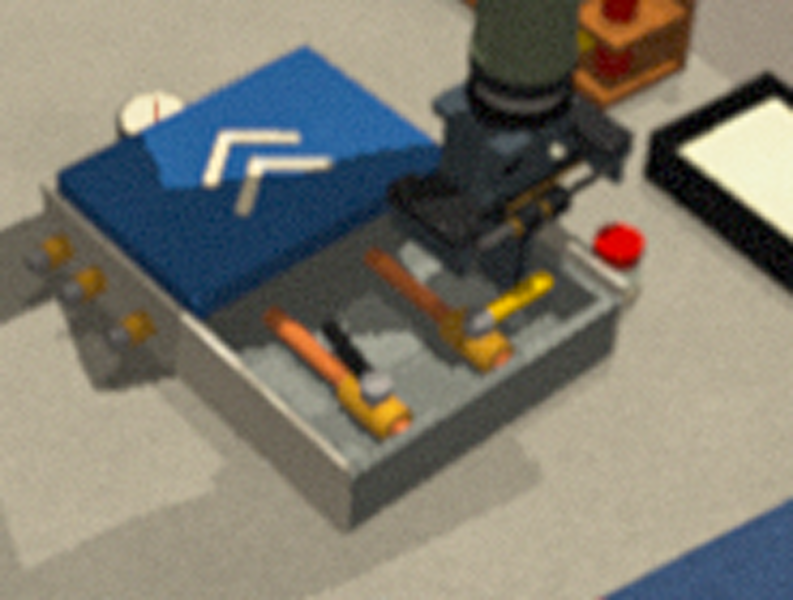

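The yellow handle now lies across its pipe, parallel to the end wall (crop (480,320) to (545,280)), and the black one is unchanged. One small press to confirm the stop, then retreat.

```bash
python3 -m jog '-0.006 0 0 0 0 0;-0.01 0 0 0 0 0;-0.01 0 0 0 0 0'; python3 -m jog '0.01 0 0 0 0 0;0.02 -0.01 0 0 0 0;0.025 -0.01 -0.04 0 0 0;0.025 -0.01 -0.1 0 0 0;0.025 -0.01 -0.18 0 0 0;0.025 -0.01 -0.25 0 0 0;-0.05 -0.01 -0.3 0 0 0;-0.13 -0.01 -0.3 0 0 0;-0.21 -0.01 -0.3 0 0 0;-0.29 -0.01 -0.3 0 0 0;-0.37 -0.01 -0.3 0 0 0;-0.4 -0.01 -0.3 0 0 0;-0.4 -0.01 -0.3 0 0 0;-0.4 -0.01 -0.3 0 0 0'
python3 - <<'E'
from h import *
im=grab_frame("top");print(coverfit(im));cv2.imwrite("pics/top6.png",cv2.resize(im[150:300,220:420,::-1],(800,600),interpolation=cv2.INTER_CUBIC));cv2.imwrite("pics/top6full.png",im[:,:,::-1])
for q in("paint_jar","tape_roll","tip_black","tip_yellow","pivot_yellow"):
    for r in tip_of(q,"top")[:1]:print(q,r["confidence"],ray("top",r["location"],44 if "_y" in q or "_b" in q else 0).round())
E
```

```text
time_s: 11.42
ee_pos: [618.6, -144.4, 62.1]
ee_rot: [-179.8, -0.3, 94.0]
force: [-1.9, 17.1, 2.2]
gripper_width: 0.6
time_s: 12.58
ee_pos: [627.9, -345.8, 210.8]
ee_rot: [-179.8, -0.3, 93.9]
force: [-0.6, 0.8, -0.3]
gripper_width: 0.6
((513.832763671875, 30.71691131591797), (245.0076904296875, 173.72695922851562), 4.131492614746094)
paint_jar 0.6 [ 711. -177.    0.]
tape_roll 0.53 [723. -28.   0.]
tip_black 0.48 [ 486. -104.   44.]
tip_yellow 0.68 [ 639. -167.   44.]
pivot_yellow 0.74 [ 574. -175.   44.]
```

View pics/top6.png

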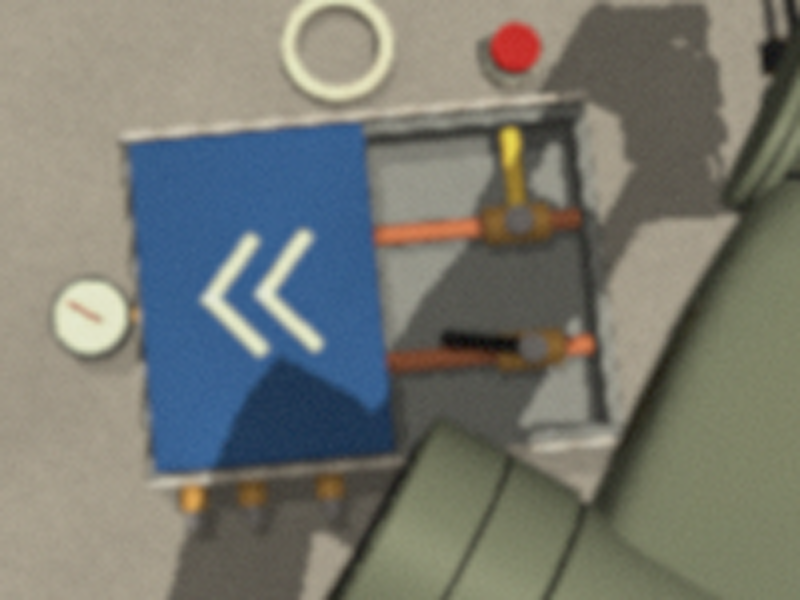

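The cover is at its stop, the yellow handle points across its pipe (crop (520,218) to (510,128)), and the black handle, jar and tape are where they were. The arm is clear of everything, so I hand in.

```bash
python3 -c "
from h import *
print(job_done(),state()['time_s'])"
```

```text
the job is handed in; nothing more can be done
the job is handed in; nothing more can be done
```

I pushed the cover fully aside, then turned the yellow handle shut, using the closed fingertips for both. The job was handed in soon after 12.6 s on the robot's clock. It reports no verdict, so what follows is from my own checks.

- **Cover:** it stopped moving as the force rose to about 13 N. The picture fit put its travel at about 154 mm from where it started, close to 0.17 m if it began about 16 mm open. It had not shifted in the last look.
- **Yellow handle:** it stopped moving under about 17 N. The fingertips ended within 1 mm of where a shut handle would put them, and the final top view shows the handle square across its pipe.
- **Black handle:** it sits at the same pixels as before the yellow handle was turned.
- **Jar and tape roll:** they look unmoved in the pictures. The detector's readings for them shifted by about 8–9 mm, which I take as noise since the crops look identical.
- **Other things on the table:** I did not measure the marker block, book, sneaker or spray can again. The planned path kept clear of them, and I saw no unexpected force in the readings after each move.
- **Arm:** it was raised clear of everything before the hand-in.

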